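Hang the rock on the spring balance

TASK

Pick up the specimen carrier that holds the single rough rock and hang it by its crossbar on the spring balance's hook. While you still hold it, tug it down gently until the hook has sunk about 25 mm from its empty position, without pulling on to the end stop, to confirm that it is held; then let go and leave it hanging upright and still on the hook. Leave the carrier with the two drill cores standing where it is.

Things in the scene. Friction and masses are not known exactly. Their poses are not given: they have to be found in the camera images.
- rock_carrier: Loose aluminium carrier with ONE rough rock, 0.2-0.3 kg. Tray 70 (x) x 80 (y) mm; uprights at x=0, inner faces y=+-33; flat crossbar along y, 18 wide in x, underside at z=116 mm, rock below z=50: window open along x. Grip lug on the crossbar's middle, 24 (x) x 14 (y) mm, z=124 to 176: pinch from above across y. Origin: centre of tray's underside, z up. Hangs by the crossbar, either way round.
- core_carrier: The other carrier: same aluminium frame, size and lug, but with TWO drill cores (24 mm diameter, 42 and 34 mm tall) standing on its tray. Loose, upright on the table, to be left alone. Origin: centre of the tray's underside, z up. The two carriers may stand in either order.
- hook_seat (a point): Where the crossbar rests: top face of the balance's hook, 165 mm above the table when empty; sinks with it. Hook: level steel strip 24 mm wide, 4 thick; point x runs along it from open end (robot side) to post, z up. At x=-25 mm a lip begins, rising outward to 16 mm above the strip at x=-34. Sleeve face at x=+62, post at +75, its top 216 mm above the table. The balance is fixed; foot 18 mm high.
- balance_hook (a joint): How far the spring balance's hook has sunk from its empty position, in m, down positive: 0 when empty, end stop at 0.040. Spring of 300 N/m: the rock carrier's weight alone sinks it 6 to 10 mm; a tug to 25 mm needs about 5 N more.

How it is judged (in metres and radians):
On the way, in this order (a step that is already met when the one before it is completed fails the run):
1. the rock carrier, in the grip, bears on the hook with its crossbar (x of hook_seat in the frame of rock_carrier between -0.025 and 0.025 m and y of hook_seat in the frame of rock_carrier between -0.025 and 0.025 m and z of hook_seat in the frame of rock_carrier between 0.108 and 0.122 m and contact force between the fingers and rock_carrier above 1 N and value of joint balance_hook above 0.002 m), for 0.05 s.
2. still gripped by its lug, it is tugged down until the hook has sunk more than 16 mm (value of joint balance_hook above 0.016 m and z of hook_seat in the frame of rock_carrier between 0.108 and 0.122 m and z of the grasp point in the frame of rock_carrier below 0.18 m and contact force between the fingers and rock_carrier above 1 N), for 0.2 s.
At the end, for the whole second after the job is handed in: The rock carrier hangs by its crossbar on the hook, within 25 mm of the seat, upright to 10 degrees, still (under 50 mm/s), its own weight alone on the spring (hook sunk 3 to 14 mm); the core carrier stands upright within 30 mm of where it was (x of hook_seat in the frame of rock_carrier between -0.025 and 0.025 m and y of hook_seat in the frame of rock_carrier between -0.025 and 0.025 m and z of hook_seat in the frame of rock_carrier between 0.108 and 0.122 m and angle between each of rock_carrier, core_carrier's own z axis and vertical below 0.18 rad and linear speed of rock_carrier below 0.05 m/s and value of joint balance_hook between 0.003 and 0.014 m and distance of core_carrier from where it was at the start of the episode below 0.03 m); the robot touches nothing.
It fails at once if the hook is pulled to its end stop (sunk more than 36 mm) (value of joint balance_hook above 0.036 m).
It fails at once if the core carrier is moved by more than 30 mm (distance of core_carrier from where it was at the start of the episode above 0.03 m).
It also fails if it takes over 48 s, if anything falls off the work surface, if the arm or the gripper's body presses on something with over 40 N, if the wrist force passes 120 N, or if a joint passes its speed limit or range.

ROBOT

A 6-joint arm with a two-finger parallel gripper is mounted at the origin on the work surface. World frame = base frame: x ahead of the robot, y to its left, z up, the work surface at z = 0. Lengths are in mm, angles in rad, forces in N, time in s.
With the tool pointing down it reaches from about 300 to 875 mm from the base axis. Payload 6.4 kg.
Tool frame: the origin (TCP) lies where the fingers leave the gripper's body, on its centre line; the fingertips stand 73 mm ahead of it and the grasp point (between the pads) lies 54 mm ahead of it (manip.hold_point_z is the distance from the TCP to the grasp point, in mm); z points along the fingers, y is the line along which they close (so a half turn about z gives the same grasp; the last joint's range is limited). The gripper opens to 85 mm and grips with 20 to 120 N. Pads are 22 mm wide; open, the fingers measure 114 mm over their backs; the gripper's body (76 mm by 85 mm) begins 54 mm behind the grasp point. The pads swing forward as they close: fully open they stand 13 mm farther back than shut.
Start: joints at [1.032, 0.181, 1.607, -0, 1.354, -0.206], TCP at [187.836, 543.47, 303.888] pointing down, gripper open.
Joint ranges: [-2.99, 2.99], [-0.89, 2.07], [0.3, 2.58], [-1.14, 4.28], [0, 2.63], [-3.12, 3.12]. Speed limits (rad/s): [2.57, 2.57, 3.01, 3.14, 3.14, 3.14].

INTERFACE

Orientations are given as a 3x3 rotation matrix whose columns are the frame's x, y, z axes.
In Python, from bench import manip, optics, readout gives the robot as it stands (manip), with the cameras (optics) and the readings (readout).
- The arm moves only by the tool inch_along, called after ">>>" as name(argument=value, ...) on one line, values as JSON. Schema: {"type":"object","properties":{"segments":{"type":"object","properties":{"deltas":{"type":"array","items":{"type":"array","items":{"type":"number"},"minItems":7,"maxItems":7},"minItems":1,"maxItems":10}},"additionalProperties":false,"required":["deltas"]},"only":{"type":"string"},"quiet":{"type":"boolean"},"lines":{"type":"string"}},"required":["segments"],"additionalProperties":false}. segments is an object whose key "deltas" holds a list of rows, 1 to 10 of them, each of 7 numbers: a rotation vector rx, ry, rz in units of 0.2 rad, then dx, dy, dz in cm, then the opening from 0.0 (shut) to 1.0 (fully open); each row is the pose to reach, as a shift and turn from the pose commanded when the call began, along the tool's axes at that moment; what a row does not reach only later rows make up. A row lasts 1/12 s, in which the tool goes at most 41.7 mm and 0.125 rad, less where a joint would pass 70% of its speed; a pose out of reach is approached as far as the arm can. The fingers move at their own pace and stop on an object; the grip force is fixed at half the most. Time passes only in rows, so rows that do not move let the fingers close. The tool returns the time, the measured TCP pose, the force, the opening and the grip force at its end. only (a regular expression) keeps the lines of the reply that match it, lines (a string "A,B") keeps lines A to B, and quiet returns only ok. Input that does not fit is refused with a message, and nothing moves.
- readout.observe(): the state, without advancing time (a new reading comes with each control period).
- optics.capture(name): name is "side" or "top" or "wrist"; returns (picture, depth): 480x640x3 uint8, red, green, blue; 480x640 float32, mm along the optical axis (not along the pixel's ray), 0 where there is no reading.
- optics.camera_params(name): a dict with "intrinsics" (3x3 intrinsics, pixels), "eye" and "attitude" of the camera in the world. Camera axes: x right, y down, z forward; pixel columns grow to the right and rows downward; lengths in mm; the calibration is good to about 2 mm. A picture is of the moment at which its call begins: read the wrist's pose just before it. camera_params takes no time and is no camera call; for the wrist camera it gives the pose at the moment of the call.
- manip.close_job(): hands the job in; it is judged then, once.
The state is a dict: "t": time; "joint_positions": joint angles; "joint_vel": joint speeds; "joint_torque": joint torques, N m; "tool_pos": TCP position; "tcp_rot": TCP orientation; "force": force on the tool from outside, world axes, zero at the start; "moment": the same for the moment, N m; "width": opening from 0.0 (shut) to 1.0 (fully open); "grasp_force": force on a finger pad.
Only numpy, scipy, OpenCV 4.12 (cv2) and the standard library are available. Lean on these libraries where they do the work, as an engineer would, in place of code of your own. Each camera call takes 0.05 s, during which the arm holds its last target. There are 200 camera calls.

## Working session

There is one attempt and no reset: what is moved stays moved. The work goes in short steps, Python scripts to look and compute and a tool call to move; the robot and the scene stay as the last step left them, time stands still between calls to the robot, and variables do not carry over. Pictures are saved under pics/ and viewed, at most 10 in all, crops included, and the job is handed in when it is done.

```bash
ls; mkdir -p pics; cat > h.py <<'E'
import numpy as np, cv2
from bench import manip, optics, readout
def cap(n,save=None):
    p=optics.camera_params(n); im,d=optics.capture(n)
    if save: cv2.imwrite('pics/'+save+'.png',im[:,:,::-1])
    K=np.array(p['intrinsics']);R=np.array(p['attitude']);e=np.array(p['eye'])
    v,u=np.mgrid[:480,:640]
    c=np.stack([(u-K[0,2])/K[0,0]*d,(v-K[1,2])/K[1,1]*d,d],-1)
    return im,d,c@R.T+e,K,R,e
E
python3 - <<'E'
from h import *
o=readout.observe();print(o['t'],o['tool_pos'],np.round(o['tcp_rot'],3))
for n in('side','top'):
    r=cap(n,n+'0');print(n,r[5],np.round(r[4],2).tolist(),r[3].tolist())
a=cv2.imread('pics/side0.png');b=cv2.imread('pics/top0.png')
E
```

```text
bench.py
pics
0.0 [187.6049323  543.07268718 302.95989316] [[-0.945  0.327 -0.001]
 [ 0.327  0.945 -0.002]
 [ 0.    -0.002 -1.   ]]
side [398.23578171 651.01410713 913.17154979] [[-0.97, -0.19, 0.15], [-0.24, 0.71, -0.66], [0.02, -0.68, -0.73]] [[548.626835724164, 0.0, 328.31465391157354], [0.0, 548.626835724164, 241.6959971095708], [0.0, 0.0, 1.0]]
top [ 488.23188145  -51.84908023 1288.06795355] [[0.02, -1.0, 0.08], [-1.0, -0.02, 0.02], [-0.02, -0.08, -1.0]] [[528.5857855171215, 0.0, 323.05376831723436], [0.0, 528.5857855171215, 243.18672458041982], [0.0, 0.0, 1.0]]
```

View pics/side0.png

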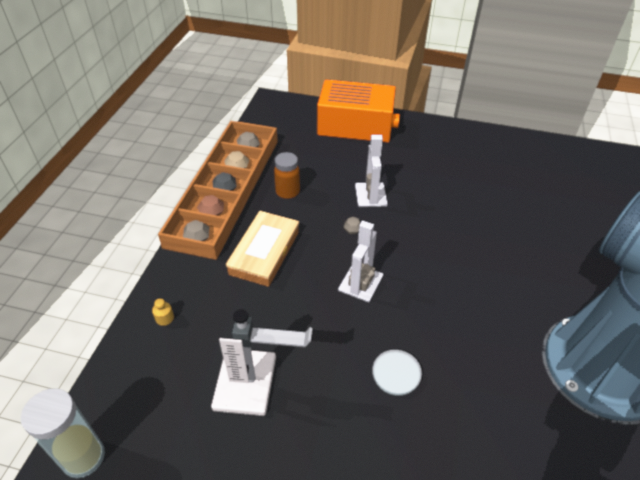

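View pics/top0.png

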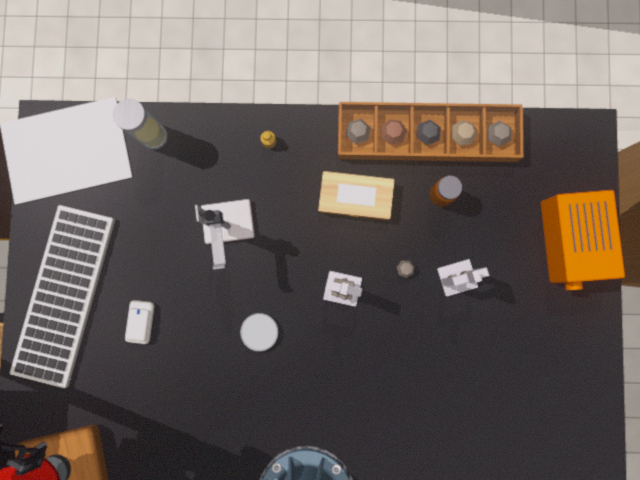

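The side view shows the balance near (240,370), with its strip running to (310,335), and the carriers at (362,265) and (373,175). In the top view the carriers are at (343,288) and (460,278), and the hook at (217,245). Next I'll zoom in to identify the contents and read the depth.

```bash
python3 - <<'E'
from h import *
s=cap('side');t=cap('top')
def crop(im,x,y,w=80,h=100):return cv2.resize(im[y:y+h,x:x+w,::-1],(w*4,h*4),interpolation=cv2.INTER_CUBIC)
cv2.imwrite('pics/crop1.png',np.hstack([crop(s[0],330,215,70),crop(s[0],335,120,70),crop(t[0],310,240,60)]))
np.set_printoptions(precision=1,suppress=True)
# white/grey low-saturation bright points, by height
for n,r in(('side',s),('top',t)):
    hsv=cv2.cvtColor(r[0],cv2.COLOR_RGB2HSV);P=r[2]
    m=(hsv[...,1]<50)&(hsv[...,2]>110)&(P[...,0]>300)&(P[...,0]<800)&(abs(P[...,1])<380)&(P[...,2]>3)&(P[...,2]<260)&(r[1]>0)
    k,l,st,c=cv2.connectedComponentsWithStats(m.astype(np.uint8))
    for i in range(1,k):
        if st[i,4]<40: continue
        Q=P[l==i];print(n,st[i],Q.min(0),Q.max(0))
        for lo in range(0,240,20):
            q=Q[(Q[:,2]>=lo)&(Q[:,2]<lo+20)]
            if len(q)>5:print('   ',lo,len(q),q.mean(0),np.ptp(q,0))
E
```

```text
side [ 356  135   31   71 1029] [ 479.7 -379.9    3. ] [ 564.2 -305.8  178. ]
    0 349 [ 523.8 -340.5    6.5] [84.5 73.6 16.8]
    20 89 [ 519.7 -330.6   30.6] [36.5 56.4 19.4]
    40 91 [ 520.7 -337.1   47.3] [37.9 67.  19.2]
    60 54 [ 512.3 -318.5   69.8] [29.3 67.1 19.2]
    80 53 [ 511.1 -317.    89.5] [16.9 10.5 19.9]
    100 71 [ 513.9 -320.8  111. ] [37.7 70.5 19.4]
    120 143 [ 518.5 -338.7  126.8] [30.5 40.8 19.6]
    140 82 [ 522.1 -348.1  149.8] [26.8 19.6 20. ]
    160 97 [ 522.9 -350.4  170.2] [24.3 22.6 17.8]
side [275 152  22  19 292] [ 700.5 -344.1   85.2] [ 751.3 -286.   102.8]
    80 220 [ 726.6 -310.2   96.9] [50.8 58.1 14.8]
    100 72 [ 722.5 -309.4  101. ] [46.9 48.4  2.7]
side [ 339  217   44   84 1761] [ 450.1 -243.6    3. ] [559.8 -29.7 178.4]
    0 518 [495.  -84.2   7.9] [109.7 205.1  17. ]
    20 344 [ 504.3 -119.2   30.1] [ 91.  207.7  19.9]
    40 159 [488.4 -77.2  47.8] [37.6 79.1 19.2]
    60 98 [491.5 -64.5  69.7] [31.8 77.1 19.8]
    80 90 [491.7 -60.4  89.4] [32.1 75.6 19.9]
    100 83 [494.1 -50.  111.1] [32.  76.7 19.6]
    120 227 [492.  -64.
[... 2859 characters left out ...]
.5] [28.9 30.5 14.3]
top [324 271  38  36 939] [ 446.2 -123.7    3. ] [529.3 -34.7 180.8]
    0 443 [487.3 -78.1   6.7] [83.1 89.   9.9]
    20 157 [489.5 -79.8  35.2] [49.7 51.8 18.5]
    40 27 [481.1 -77.1  42.7] [37.6 37.7 10.7]
    100 9 [486.7 -74.5 119.2] [29.3 73.   2. ]
    120 224 [487.7 -79.2 124.5] [29.4 77.  12.7]
    160 76 [487.8 -79.2 176.2] [23.  16.7 13.4]
top [150 303   4  22  50] [392.9 373.8  11.5] [443.  380.   25.4]
    0 38 [418.9 377.8  16.5] [50.1  6.2  8.3]
    20 12 [424.8 378.2  22.1] [40.3  4.7  5.1]
top [ 240  313   38   38 1108] [335.8  74.9   3.3] [424.2 165.8  24.3]
    0 1037 [380.1 118.4  15.8] [88.4 91.  16.6]
    20 71 [379.  111.9  21. ] [82.3 78.2  4.3]
```

View pics/crop1.png

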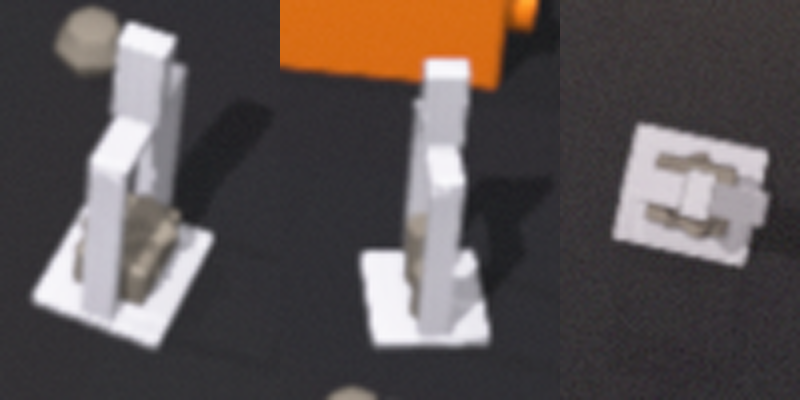

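```bash
cat > m.py <<'E'
from h import *
np.set_printoptions(precision=1,suppress=True)
def rect(P,m,name):
    q=P[m][:,:2].astype(np.float32)
    if len(q)<8: return
    (c,s,a)=cv2.minAreaRect(q); z=P[m][:,2]
    print(name,len(q),'c',np.array(c),'size',np.array(s),'ang %.1f'%a,'zmed %.1f'%np.median(z))
E
python3 - <<'E'
from m import *
for n in('top','side'):
    r=cap(n);P=r[2];x,y,z=P[...,0],P[...,1],P[...,2]
    ok=r[1]>0
    for nm,cx,cy in(('near',489,-77),('far',520,-348)):
        b=ok&(abs(x-cx)<70)&(abs(y-cy)<70)
        rect(P,b&(z>173)&(z<185),n+' '+nm+' lugtop')
        rect(P,b&(z>118)&(z<130),n+' '+nm+' bar')
        rect(P,b&(z>2)&(z<8),n+' '+nm+' tray')
    b=ok&(x>500)&(x<625)&(abs(y-195)<50)
    rect(P,b&(z>160)&(z<169),n+' strip')
    rect(P,b&(z>173)&(z<190),n+' lip')
    b=ok&(abs(x-640)<60)&(abs(y-210)<60)
    rect(P,b&(z>208)&(z<222),n+' posttop')
    rect(P,b&(z>150)&(z<222),n+' post')
    rect(P,b&(z>13)&(z<21),n+' foot')
E
```

```text
top near lugtop 68 c [487.6 -79.5] size [13.7 23.4] ang 78.6 zmed 176.2
top near bar 235 c [487.5 -79.4] size [77.7 17.8] ang 78.7 zmed 123.9
top near tray 934 c [488.9 -76.7] size [139.9 138.3] ang 0.8 zmed 3.9
top far lugtop 77 c [ 519.5 -356.3] size [23.9 14.4] ang 20.9 zmed 176.3
top far bar 201 c [ 520.1 -355.8] size [22.2 78.2] ang 20.3 zmed 124.4
top far tray 1035 c [ 520.2 -348.1] size [139.9 139.3] ang 89.9 zmed 4.0
top strip 455 c [577.6 193.2] size [91.1 31.6] ang 8.1 zmed 164.9
top lip 82 c [574.9 202.6] size [105.4  47.3] ang 5.8 zmed 180.1
top posttop 104 c [632.  201.4] size [22.3 21.2] ang 86.1 zmed 216.2
top post 580 c [619.2 206.9] size [83.1 49.5] ang 9.5 zmed 174.1
top foot 1038 c [644.6 203.9] size [ 95.5 118.7] ang 8.0 zmed 17.6
side near lugtop 68 c [491.  -75.9] size [16.7 24.3] ang 75.2 zmed 175.2
side near bar 192 c [490.8 -76.3] size [79.8 23.6] ang 78.1 zmed 123.3
side near tray 502 c [488.4 -74.6] size [138.2 131.1] ang 0.2 zmed 4.3
side far lugtop 46 c [ 523.3 -351.5] size [22.  18.4] ang 35.6 zmed 174.9
side far bar 118 c [ 522.6 -351.5] size [22.8 78.7] ang 22.6 zmed 123.1
side far tray 444 c [ 520.  -344.5] size [131.8 137.1] ang 89.2 zmed 4.6
side strip 771 c [581.1 196. ] size [93.8 31.5] ang 12.1 zmed 164.0
side lip 132 c [577.  198.1] size [100.8  31.6] ang 8.0 zmed 179.4
side posttop 179 c [635.2 204.3] size [23.7 22.9] ang 85.8 zmed 214.7
side post 1306 c [622.5 208. ] size [96.5 44.2] ang 32.6 zmed 174.1
side foot 2149 c [647.1 209. ] size [ 95.  117.6] ang 8.9 zmed 17.0
```

The near carrier holds one lump. Its lug is at about (488,-79) with a top height of 176, and its bar runs at 78.6°. The hook's x axis is at about 8.5°, its post at (633,203) and its strip at z 165, all matching the stated sizes. I'm moving above the near carrier.

Careful with the scale: shifts go in cm and turns go in units of 0.2 rad. That gives: -30 mm is -3, -20 mm is -2.

>>> inch_along(segments={"deltas": [[0,0,0,-2,-2,-1,1],[0,0,0,-4.5,-4.5,-2,1],[0,0,0,-7,-7,-3,1],[0,0,0,-9.7,-9.7,-3,1],[0,0,0,-12.4,-12.4,-3,1],[0,0,0,-15.1,-15.1,-3,1],[0,0,0,-17.8,-17.8,-3,1],[0,0,0,-20.5,-20.5,-3,1],[0,0,0,-23.2,-23.2,-3,1],[0,0,0,-25.9,-25.9,-3,1]]})

```text
t: 1.13
tool_pos: [348.3, 212.4, 334.1]
tcp_rot: [[-0.945, 0.326, 0.001], [0.326, 0.945, 0.0], [-0.001, 0.0, -1.0]]
force: [0.6, 0.3, 0.2]
width: 1.004
grasp_force: 0.0
```

>>> inch_along(segments={"deltas": [[0,0,0,-2.7,-2.7,0,1],[0,0,0,-5.4,-5.4,0,1],[0,0,0,-8.1,-8.1,0,1],[0,0,-0.25,-10.8,-10.8,0,1],[0,0,-0.5,-13.5,-13.5,0,1],[0,0,-0.67,-16.2,-16.2,0,1],[0,0,-0.67,-18.9,-18.9,0,1],[0,0,-0.67,-21,-21,0,1],[0,0,-0.67,-22.9,-22.9,0,1],[0,0,-0.67,-22.9,-22.9,0,1]]})

```text
t: 1.97
tool_pos: [491.0, -81.3, 333.8]
tcp_rot: [[-0.979, 0.202, 0.001], [0.201, 0.979, -0.002], [-0.001, -0.002, -1.0]]
force: [-0.2, 0.4, -0.2]
width: 0.997
grasp_force: 0.0
```

```bash
python3 - <<'E'
from m import *
o=readout.observe();print(o['t'],o['tool_pos'],o['tcp_rot'])
r=cap('wrist','w1');P=r[2];z=P[...,2];ok=r[1]>0
b=ok&(abs(P[...,0]-489)<70)&(abs(P[...,1]+77)<70)
rect(P,b&(z>172)&(z<182),'lug');rect(P,b&(z>117)&(z<130),'bar');print(r[5])
E
```

```text
1.9667 [491.  -81.3 333.8] [[-1.   0.2  0. ]
 [ 0.2  1.  -0. ]
 [-0.  -0.  -1. ]]
lug 691 c [491.6 -77.1] size [13.2 24.6] ang 78.2 zmed 176.0
bar 1761 c [490.2 -76.9] size [78.1 21.5] ang 79.0 zmed 124.0
[413.3 -65.3 403.7]
```

View pics/w1.png

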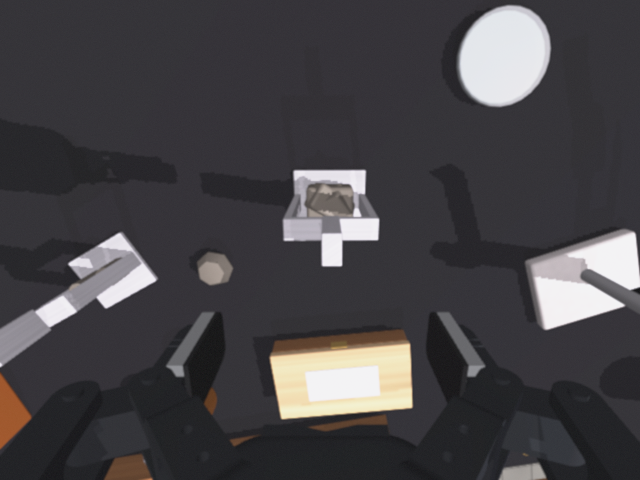

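The wrist view shows a single rock at (330,205) under the lug at (332,245), so this is the rock carrier. I'm descending over the lug and closing.

>>> inch_along(segments={"deltas": [[0,0,0,0.13,0.39,2,1],[0,0,0,0.13,0.39,4.5,1],[0,0,0,0.13,0.39,7,1],[0,0,0,0.13,0.39,9,1],[0,0,0,0.13,0.39,10.5,1],[0,0,0,0.13,0.39,11.7,1],[0,0,0,0.13,0.39,12.4,1],[0,0,0,0.13,0.39,12.7,1],[0,0,0,0.13,0.39,12.7,1],[0,0,0,0.13,0.39,12.7,1]]})

```text
t: 2.85
tool_pos: [489.4, -72.9, 207.6]
tcp_rot: [[-0.98, 0.197, 0.001], [0.197, 0.98, -0.0], [-0.001, -0.0, -1.0]]
force: [-0.2, 0.7, 0.4]
width: 1.002
grasp_force: 0.0
```

>>> inch_along(segments={"deltas": [[0,0,0,0,0,0,0.5],[0,0,0,0,0,0,0.3],[0,0,0,0,0,0,0.2],[0,0,0,0,0,0,0],[0,0,0,0,0,0,0],[0,0,0,0,0,0,0],[0,0,0,0,0,0,0],[0,0,0,0,0,0,0]]})

```text
t: 3.52
tool_pos: [488.8, -73.0, 206.5]
tcp_rot: [[-0.98, 0.198, -0.001], [0.198, 0.98, 0.0], [0.001, 0.0, -1.0]]
force: [0.4, 0.9, -2.4]
width: 0.161
grasp_force: 60.4
```

Converted, -85 mm is -8.5, -95 mm is -9.5.

>>> inch_along(segments={"deltas": [[0,0,0,0,0,-0.5,0],[0,0,0,0,0,-1.5,0],[0,0,0,0,0,-3,0],[0,0,0,0,0,-5,0],[0,0,0,0,0,-7,0],[0,0,0,0,0,-8.5,0],[0,0,0,0,0,-9.3,0],[0,0,0,0,0,-9.5,0],[0,0,0,0,0,-9.5,0]]})

```text
t: 4.27
tool_pos: [489.3, -73.1, 302.5]
tcp_rot: [[-0.98, 0.197, 0.001], [0.197, 0.98, -0.0], [-0.001, -0.0, -1.0]]
force: [-0.5, -0.4, -2.2]
width: 0.158
grasp_force: 60.5
```

```bash
python3 - <<'E'
from m import *
o=readout.observe();p=o['tool_pos'];print(o['t'],p,o['force'])
for n in('top','side','wrist'):
    r=cap(n);P=r[2];z=P[...,2];ok=r[1]>0
    b=ok&(abs(P[...,0]-p[0])<70)&(abs(P[...,1]-p[1])<70)
    rect(P,b&(z>212)&(z<224),n+' bar');rect(P,b&(z>94)&(z<104),n+' tray')
    b=ok&(P[...,0]>500)&(P[...,0]<625)&(abs(P[...,1]-195)<50)
    rect(P,b&(z>160)&(z<169),n+' strip')
    b=ok&(abs(P[...,0]-640)<60)&(abs(P[...,1]-210)<60)
    rect(P,b&(z>208)&(z<222),n+' posttop')
E
```

```text
4.2667 [489.3 -73.1 302.5] [-0.5 -0.4 -2.2]
top strip 456 c [578.7 203.3] size [94.9 47.9] ang 5.8 zmed 165.0
top posttop 103 c [632.3 201.5] size [22.2 21. ] ang 88.0 zmed 216.0
side bar 195 c [489.9 -71.2] size [79.3 22.2] ang 71.7 zmed 217.9
side tray 506 c [490.6 -73.3] size [82.8 70.5] ang 79.5 zmed 100.0
side strip 781 c [579.6 198. ] size [93.1 32.3] ang 7.9 zmed 164.0
side posttop 178 c [635.2 205.2] size [22.6 23. ] ang 49.2 zmed 215.0
wrist bar 3795 c [490.  -73.1] size [78.1 22.2] ang 78.3 zmed 218.5
wrist tray 3610 c [491.1 -73.6] size [80.2 70.1] ang 78.9 zmed 100.6
```

Held level: tray top at z 100, about 207 mm from the TCP down to the tray's underside. From the side and wrist views the seat is about (560.5,192.5) with yaw 8.3°. I'm carrying it to 80 mm in front of the seat.

Converted, 36 mm is 3.6, 6 mm is 0.6, -0.12 rad is -0.6.

>>> inch_along(segments={"deltas": [[0,0,-0.05,0.1,0.4,0,0],[0,0,-0.15,0.3,1.3,0,0],[0,0,-0.3,0.6,2.7,0,0],[0,0,-0.45,1.1,4.5,0,0],[0,0,-0.6,1.5,6.3,0,0],[0,0,-0.75,1.9,8.1,0,0],[0,0,-0.9,2.3,9.9,0,0],[0,0,-1.05,2.8,11.7,0,0],[0,0,-1.2,3.2,13.5,0,0],[0,0,-1.2,3.6,15.3,0,0]]})

```text
t: 5.25
tool_pos: [483.5, 85.7, 301.4]
tcp_rot: [[-0.999, -0.044, -0.001], [-0.044, 0.999, 0.0], [0.001, 0.0, -1.0]]
force: [0.6, 0.7, -2.5]
width: 0.156
grasp_force: 60.4
```

```bash
python3 - <<'E'
from bench import manip, optics, readout;import numpy as np
o=readout.observe();p=o['tool_pos'];R=np.array(o['tcp_rot']);a=np.arctan2(R[1,1],R[0,1])
print(p,a, R.T@(np.array([480.6,181,p[2]])-p), np.deg2rad(98.3)-a)
E
```

```text
[483.45473135  85.70189801 301.41436235] 1.6150398880013468 [-1.36305071e+00  9.53310985e+01  3.84861259e-02] 0.10061876670907921
```

Converted, 95 mm is 9.5, 84 mm is 8.4, -0.1 rad is -0.5.

>>> inch_along(segments={"deltas": [[0,0,-0.05,0,1.5,0,0],[0,0,-0.15,0,3.1,0,0],[0,0,-0.25,0,4.6,0,0],[0,0,-0.35,0,6,0,0],[0,0,-0.45,0,7.3,0,0],[0,0,-0.5,-0.1,8.4,0.3,0],[0,0,-0.5,-0.1,9.1,0.6,0],[0,0,-0.5,-0.1,9.5,0.8,0],[0,0,-0.5,-0.1,9.5,0.8,0],[0,0,-0.5,-0.1,9.5,0.8,0]]})

```text
t: 6.08
tool_pos: [480.9, 178.8, 293.4]
tcp_rot: [[-0.99, -0.141, -0.001], [-0.141, 0.99, -0.0], [0.001, -0.0, -1.0]]
force: [0.4, -0.3, -2.0]
width: 0.154
grasp_force: 60.4
```

```bash
python3 - <<'E'
from m import *
o=readout.observe();p=o['tool_pos'];R=np.array(o['tcp_rot']);print(o['t'],p,np.rad2deg(np.arctan2(R[1,1],R[0,1])))
for n in('side','wrist','top'):
    r=cap(n,n+'3');P=r[2];z=P[...,2];ok=r[1]>0
    b=ok&(abs(P[...,0]-p[0])<60)&(abs(P[...,1]-p[1])<60)
    rect(P,b&(z>204)&(z<215),n+' bar');rect(P,b&(z>86)&(z<96),n+' tray')
    hsv=cv2.cvtColor(r[0],cv2.COLOR_RGB2HSV)
    b=ok&(P[...,0]>535)&(P[...,0]<615)&(abs(P[...,1]-195)<30)&(hsv[...,2]>100)
    rect(P,b&(z>160)&(z<169),n+' strip')
    if (b&(z>160)&(z<169)).any():
        q=P[b&(z>160)&(z<169)]
        for x0 in(540,560,580,600):
            w=q[abs(q[:,0]-x0)<6];
            if len(w)>3:print(x0,len(w),w[:,1].min(),w[:,1].max(),np.median(w[:,2]))
    b=ok&(P[...,0]>510)&(P[...,0]<540)&(abs(P[...,1]-190)<30)
    rect(P,b&(z>172)&(z<188),n+' lip')
    b=ok&(abs(P[...,0]-640)<60)&(abs(P[...,1]-210)<60)
    rect(P,b&(z>208)&(z<222),n+' posttop')
E
```

```text
6.0833 [480.9 178.8 293.4] 98.0987779583295
side bar 243 c [480.9 202.4] size [21.6 33.6] ang 4.0 zmed 209.9
side tray 840 c [483.2 179. ] size [70.2 82. ] ang 8.3 zmed 92.1
side strip 694 c [576.  195.5] size [81.8 26.4] ang 8.6 zmed 164.1
540 87 176.5447102733993 203.7348167535245 164.42997203852917
560 109 180.5586616227319 205.93619672057685 164.09908360546513
580 109 182.79258886813153 208.76138807267876 163.93846949957083
600 107 185.4581228151123 212.59828041045927 164.1852725927048
side lip 62 c [531.4 188.5] size [ 7.4 24.1] ang 8.5 zmed 177.5
side posttop 181 c [634.6 204.8] size [23.3 22.3] ang 83.4 zmed 214.9
wrist bar 3835 c [482.6 178.4] size [22.2 78.3] ang 8.2 zmed 211.1
wrist tray 3603 c [484.1 178.2] size [70.2 80.2] ang 8.4 zmed 93.3
wrist strip 766 c [589.8 197. ] size [33. 24.] ang 9.2 zmed 165.2
580 56 194.97804141176246 208.4981357524594 165.17070336505276
600 371 186.31820937779432 210.25401845607195 165.2280171681214
top tray 352 c [481.1 170.1] size [70.  70.3] ang 8.1 zmed 93.3
top strip 409 c [574.9 193.2] size [81.6 24.9] ang 8.6 zmed 165.1
540 56 174.9577266983813 199.64394099259317 164.98992682285257
560 65 178.5896935770628 202.6536682556465 164.80333515239113
580 67 181.02226589115105 204.94043074487473 165.2208246342086
600 55 184.26482721806127 208.8724122464924 164.67099175570843
top lip 32 c [528.9 184.1] size [ 8.6 19.2] ang 15.0 zmed 177.1
top posttop 104 c [632.3 201. ] size [21.2 22.9] ang 5.9 zmed 215.4
```

View pics/side3.png

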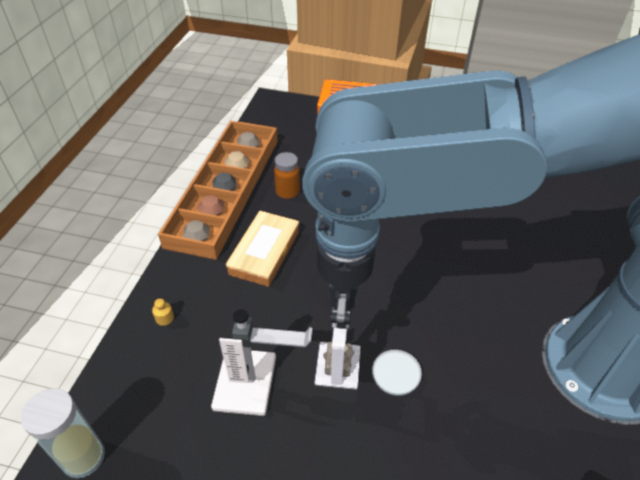

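View pics/wrist3.png

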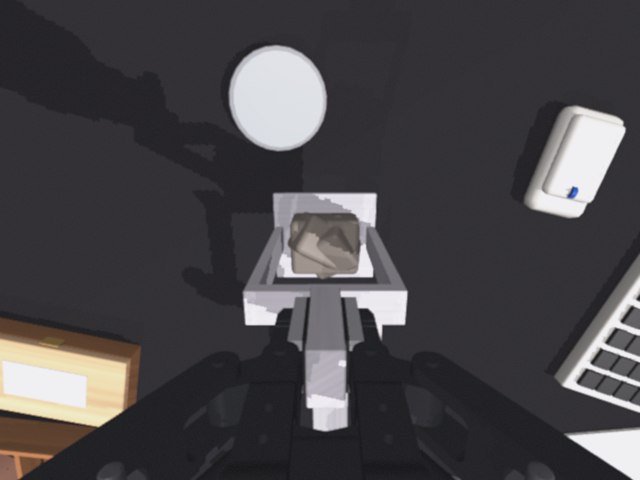

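The side view shows the carrier at (340,365) in front of the hook lip at (310,335), with the strip in line. The wrist view shows it held square. The bar's underside is at about 203, clear of the lip at 181. I'm moving in along the strip.

Converted, -79 mm is -7.9, 2.7 mm is 0.27.

>>> inch_along(segments={"deltas": [[0,0,0,-0.3,0.2,0,0],[0,0,0,-1,0.27,0,0],[0,0,0,-2.1,0.27,0,0],[0,0,0,-3.3,0.27,0,0],[0,0,0,-4.5,0.27,0,0],[0,0,0,-5.7,0.27,0,0],[0,0,0,-6.8,0.27,0,0],[0,0,0,-7.6,0.27,0,0],[0,0,0,-7.9,0.27,0,0],[0,0,0,-7.9,0.27,0,0]]})

```text
t: 7.07
tool_pos: [559.6, 192.6, 293.7]
tcp_rot: [[-0.99, -0.14, -0.0], [-0.14, 0.99, -0.0], [0.0, -0.0, -1.0]]
force: [0.0, -0.2, -3.0]
width: 0.154
grasp_force: 60.4
```

```bash
python3 - <<'E'
from m import *
o=readout.observe();p=o['tool_pos'];print(o['t'],p,o['force'],o['grasp_force'])
for n in('side','wrist'):
    r=cap(n,n+'4');P=r[2];z=P[...,2];ok=r[1]>0
    b=ok&(abs(P[...,0]-p[0])<60)&(abs(P[...,1]-p[1])<60)
    rect(P,b&(z>204)&(z<215),n+' bar');rect(P,b&(z>86)&(z<96),n+' tray')
s=cv2.imread('pics/side4.png')[260:440,180:420]
cv2.imwrite('pics/c4.png',cv2.resize(s,None,fx=3,fy=3))
E
```

```text
7.0667 [559.6 192.6 293.7] [ 0.  -0.2 -3. ] 60.42291283607483
side bar 253 c [557.1 213.5] size [24.4 38.1] ang 14.1 zmed 210.1
side tray 782 c [562.  193.1] size [70.4 82. ] ang 8.1 zmed 92.2
wrist bar 3834 c [560.5 192.5] size [22.6 78.2] ang 7.5 zmed 211.1
wrist tray 3544 c [561.8 192.1] size [69.7 80.1] ang 8.1 zmed 93.3
```

View pics/c4.png

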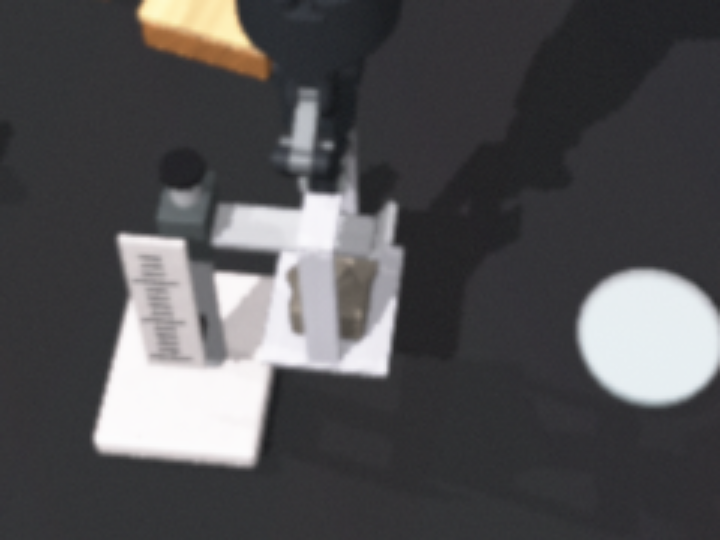

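The crop shows the strip passing through the window and the bar above it. I'm lowering onto the hook.

>>> inch_along(segments={"deltas": [[0,0,0,0,0,0.6,0],[0,0,0,0,0,1.6,0],[0,0,0,0,0,2.6,0],[0,0,0,0,0,3.2,0],[0,0,0,0,0,3.6,0],[0,0,0,0,0,4,0],[0,0,0,0,0,4.3,0],[0,0,0,0,0,4.6,0],[0,0,0,0,0,4.6,0],[0,0,0,0,0,4.6,0]]})

```text
t: 8.0
tool_pos: [559.1, 192.8, 248.2]
tcp_rot: [[-0.99, -0.141, 0.0], [-0.141, 0.99, 0.0], [-0.0, 0.0, -1.0]]
force: [-1.7, -0.6, -0.4]
width: 0.158
grasp_force: 60.8
```

Fz rose by about 2.2 N, so the hook has sunk about 7 mm, matching the geometry. Now I'll tug another 17 mm.

Converted, 17 mm is 1.7, 3 mm is 0.3.

>>> inch_along(segments={"deltas": [[0,0,0,0,0,0.3,0],[0,0,0,0,0,0.6,0],[0,0,0,0,0,0.9,0],[0,0,0,0,0,1.2,0],[0,0,0,0,0,1.5,0],[0,0,0,0,0,1.7,0],[0,0,0,0,0,1.7,0],[0,0,0,0,0,1.7,0],[0,0,0,0,0,1.7,0],[0,0,0,0,0,1.7,0]]})

```text
t: 8.83
tool_pos: [559.4, 192.8, 231.5]
tcp_rot: [[-0.99, -0.141, 0.001], [-0.141, 0.99, 0.0], [-0.001, 0.0, -1.0]]
force: [0.4, 0.5, 4.7]
width: 0.16
grasp_force: 61.5
```

```bash
python3 - <<'E'
from m import *
o=readout.observe();p=o['tool_pos'];print(o['t'],p,o['force'],o['grasp_force'])
for n in('side','wrist'):
    r=cap(n,n+'5');P=r[2];z=P[...,2];ok=r[1]>0
    hsv=cv2.cvtColor(r[0],cv2.COLOR_RGB2HSV)
    b=ok&(abs(P[...,0]-p[0])<60)&(abs(P[...,1]-p[1])<60)
    rect(P,b&(z>143)&(z<153),n+' bar');rect(P,b&(z>22)&(z<36),n+' tray')
    b=ok&(abs(P[...,0]-592)<12)&(abs(P[...,1]-197)<11)&(z>110)&(z<180)
    rect(P,b,n+' strip')
E
```

```text
8.8333 [559.4 192.8 231.5] [0.4 0.5 4.7] 61.54580354690552
side bar 279 c [567.4 210.4] size [88.4 50.3] ang 14.8 zmed 148.2
side tray 783 c [562.2 192.6] size [70.2 84. ] ang 8.7 zmed 30.2
side strip 142 c [591.8 197.1] size [21.7 23.8] ang 86.2 zmed 140.2
wrist bar 3826 c [552.5 191.5] size [38.9 78.1] ang 8.1 zmed 149.0
wrist tray 3593 c [562.9 192.6] size [70.6 80.2] ang 8.4 zmed 31.1
```

The strip now reads z 140-141, so it sank about 24 mm with the bar still on it, and the grip is holding. I'm easing back to the weight-only height and opening.

Converted, -16 mm is -1.6, -14 mm is -1.4.

>>> inch_along(segments={"deltas": [[0,0,0,0,0,-0.3,0],[0,0,0,0,0,-0.6,0],[0,0,0,0,0,-0.9,0],[0,0,0,0,0,-1.2,0],[0,0,0,0,0,-1.4,0],[0,0,0,0,0,-1.6,0],[0,0,0,0,0,-1.63,0],[0,0,0,0,0,-1.63,0],[0,0,0,0,0,-1.63,0]]})

```text
t: 9.68
tool_pos: [558.7, 192.7, 246.7]
tcp_rot: [[-0.99, -0.141, -0.001], [-0.141, 0.99, -0.0], [0.001, -0.0, -1.0]]
force: [2.0, 0.2, 0.7]
width: 0.155
grasp_force: 60.9
```

>>> inch_along(segments={"deltas": [[0,0,0,0,0,0,0.2],[0,0,0,0,0,0,0.25],[0,0,0,0,0,0,0.3],[0,0,0,0,0,0,0.4],[0,0,0,0,0,0,0.5],[0,0,0,0,0,0,0.6],[0,0,0,0,0,0,0.6],[0,0,0,0,0,0,0.6]]})

```text
t: 10.35
tool_pos: [558.9, 192.8, 247.2]
tcp_rot: [[-0.99, -0.141, -0.0], [-0.141, 0.99, -0.0], [0.0, -0.0, -1.0]]
force: [0.0, -0.2, 0.3]
width: 0.602
grasp_force: 0.0
```

>>> inch_along(segments={"deltas": [[0,0,0,0,0,-0.3,0.6],[0,0,0,0,0,-1,0.6],[0,0,0,0,0,-2.2,0.6],[0,0,0,0,0,-4,0.6],[0,0,0,0,0,-6,0.6],[0,0,0,0,0,-8,0.6],[0,0,0,0,0,-9.5,0.6],[0,0,0,0,0,-10,0.6],[0,0,0,0,0,-10,0.6]]})

```text
t: 11.1
tool_pos: [559.8, 192.9, 350.0]
tcp_rot: [[-0.99, -0.141, 0.005], [-0.141, 0.99, 0.001], [-0.005, -0.0, -1.0]]
force: [0.1, 0.5, 0.3]
width: 0.606
grasp_force: 0.0
```

```bash
python3 - <<'E'
from m import *
for k in range(2):
  for n in('side','wrist'):
    r=cap(n,n+'6');P=r[2];z=P[...,2];ok=r[1]>0
    b=ok&(abs(P[...,0]-560)<60)&(abs(P[...,1]-192)<60)
    rect(P,b&(abs(P[...,0]-560)<40)&(z>217)&(z<225),n+' lug')
    rect(P,b&(z>158)&(z<172),n+' bar');rect(P,b&(z>38)&(z<54),n+' tray')
    b=ok&(abs(P[...,0]-592)<12)&(abs(P[...,1]-197)<11)&(z>110)&(z<180)
    rect(P,b,n+' strip')
cv2.imwrite('pics/c6.png',cv2.resize(cv2.imread('pics/side6.png')[260:440,180:420],None,fx=3,fy=3))
E
```

```text
side lug 57 c [560.4 194. ] size [21.5 13.1] ang 16.0 zmed 217.8
side bar 480 c [571.  193.7] size [80.1 82.2] ang 57.7 zmed 164.4
side tray 798 c [561.1 192.8] size [70.2 83.4] ang 8.3 zmed 46.8
side strip 168 c [592.  196.8] size [21.3 23.8] ang 89.7 zmed 157.1
wrist lug 750 c [561.4 192.6] size [24.1 13.7] ang 8.6 zmed 217.9
wrist bar 3092 c [572.8 193.2] size [83.5 82.1] ang 57.7 zmed 165.5
wrist tray 1765 c [555.1 191.9] size [56.4 80. ] ang 8.2 zmed 47.9
wrist strip 188 c [592. 197.] size [23.7 21.9] ang 0.1 zmed 158.2
side lug 61 c [560.7 193.6] size [22.7 14.5] ang 7.3 zmed 217.9
side bar 474 c [571.5 194.1] size [78.9 82.2] ang 57.4 zmed 164.3
side tray 806 c [560.8 194. ] size [70.4 82.3] ang 7.6 zmed 47.1
side strip 165 c [591.9 196.9] size [21.7 23.4] ang 90.0 zmed 157.0
wrist lug 783 c [561.2 192.7] size [24.3 13.6] ang 7.7 zmed 217.9
wrist bar 3063 c [572.6 197.4] size [85.6 80.6] ang 48.9 zmed 165.5
wrist tray 1765 c [555.2 191.9] size [56.5 80.1] ang 7.9 zmed 47.9
wrist strip 193 c [592. 197.] size [23.9 21.9] ang 0.1 zmed 158.1
```

View pics/c6.png

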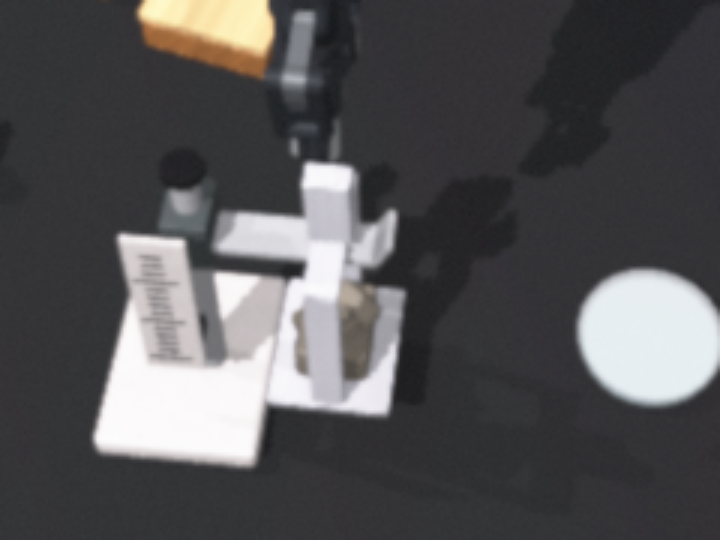

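The carrier hangs upright and still on the strip with the hook sunk about 7.5 mm, and the gripper is clear above it. I'll let it settle for a moment, then hand in.

>>> inch_along(segments={"deltas": [[0,0,0,0,0,-1,0.6],[0,0,0,0,0,-2,0.6],[0,0,0,0,0,-2,0.6],[0,0,0,0,0,-2,0.6],[0,0,0,0,0,-2,0.6],[0,0,0,0,0,-2,0.6],[0,0,0,0,0,-2,0.6],[0,0,0,0,0,-2,0.6],[0,0,0,0,0,-2,0.6],[0,0,0,0,0,-2,0.6]]})

```text
t: 12.13
tool_pos: [558.9, 192.7, 367.0]
tcp_rot: [[-0.99, -0.141, -0.0], [-0.141, 0.99, -0.0], [0.0, 0.0, -1.0]]
force: [-0.3, -0.0, -0.6]
width: 0.598
grasp_force: 0.0
```

```bash
python3 -c "from bench import manip, optics, readout;print(manip.close_job())"
```

```text
the job is handed in; nothing more can be done
None
```

The rock carrier hangs upright and still on the hook (sunk about 7.5 mm) after a tug to about 24 mm in the grip; I left the core carrier alone and handed the job in at about 12 s, with no verdict returned.

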